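# Pack the gel casting box tight with spacer plates and a wedge

## Task

The two glass gel cassettes stand loose in the casting box. Lower blue spacer plates from the rack into the gap between the cassettes and the box's sloping end wall, one after another and fully down, until the gap left is too narrow for another plate (one or two are needed), then slide the orange wedge down into what is left, sloping side to the sloping wall, until you feel it bite and the whole stack is squeezed against the grey partition. Go gently with the glass, leave the vials and the dish alone, and finish still gripping the wedge and holding it in place.

Things in the scene. Friction and masses are not known exactly. Their poses are not given: they have to be found in the camera images.
- casting_box: clear open-topped box on a white base, fixed, 126 (x) x 106 (y) x 72 mm high. Origin: centre of its underside; y runs along the stack. Inner floor at z = 10 mm, inner width 103 mm in x, walls up to z = 72 mm. The white end wall at +y slopes: inner face at y = 23 mm at the floor, leaning outward 0.22 mm per mm of height to y = 36.6 mm at the top
- floor_edge (a point): in the casting box, where the sloping wall's inner face meets the inner floor (box frame 0, 23, 10 mm)
- partition: fixed grey plate across the box, 10 mm thick (y), 77 mm high with its brass thumb nuts; its place along the box varies (box y = -22.5 to -9.5 mm). Origin: centre of its underside on the inner floor; axes as the box's. The cassettes stand at its +y face (y = 5 mm) and fill 16 mm (up to 0.4 mm of play), so the floor-level gap to the sloping wall is 2 mm minus its box y: 11.5 to 24.5 mm
- cassette_1: glass gel cassette (two clear plates, black edge strips, green comb), 100 (x) x 8 (y) x 80 mm high, 120 g, loose, standing on the box floor next to the partition. Origin: middle of its underside
- cassette_2: the same, standing next to cassette_1 on the side of the gap (+y). Origin: middle of its underside. A light push toward the partition, about 6 N, closes all play in the stack; about 8 N down is then plenty to make the wedge bite, and the glass must not see 60 N
- spacer_a: blue spacer plate, 96 (x) x 8 (y, thickness) x 76 mm high, 70 g, with a grip tab 22 mm wide, 8 mm thick, at x = +34 mm, up to 114 mm above its underside. Origin: middle of its underside. Starts upright in the rack, axes parallel to the rack's
- spacer_b: blue spacer plate, 96 (x) x 8 (y, thickness) x 76 mm high, 70 g, with a grip tab 22 mm wide, 8 mm thick, at x = -34 mm, up to 114 mm above its underside. Origin: middle of its underside. Starts upright in the rack, axes parallel to the rack's. Kept turned as in the rack, the tabs of the two plates and the wedge's grip stand beside one another and leave room for fingers
- wedge: orange wedge, 90 mm wide (x), 72 mm high, 80 g; on top a grip 26 mm wide (x), y from -2 to 10 mm, up to z = 112 mm. Origin on its underside: upright face at y = -5.5 mm, sloping face at y = 5.5 mm there and 0.22 mm more per mm of height. Starts upright in the rack, axes parallel to the rack's
- wedge_grip (a point): on the wedge's grip, 5 mm below its top (wedge frame 0, 4, 107 mm)
- rack: white draining rack, 104 (x) x 146 (y) x 44 mm high, fixed. Origin: centre of its underside. Slots, 32 mm deep with the bottom at z = 12 mm: spacer_a at y = -44 mm, spacer_b at y = 0, wedge at y = +44 mm
- vial_tall: amber vial with a black cap, 28 x 28 x 63 mm, bystander; origin: centre of its underside
- vial_small: amber vial with a white cap, 24 x 24 x 56 mm, bystander; origin: centre of its underside
- petri_dish: closed clear dish, 60 x 60 x 12 mm, bystander; origin: centre of its underside
- wedge_slope (a point): middle of the wedge's sloping face, 36 mm above its underside. Axes parallel to the box's, this face lies flat on the sloping wall; 1 mm down closes 0.22 mm. The wedge bites with its underside about (11 mm - gap left at floor level) / 0.22 above the box floor; resting on the floor it is loose. Friction holds it once it has bitten

How it is judged:
On the way, in this order (a step that is already met when the one before it is completed fails the run):
1. a spacer plate stands fully down in the gap, let go, with the wedge still out of the box ((((z of spacer_a in the frame of casting_box between 0.008 and 0.0135 m and y of spacer_a in the frame of partition above 0.018 m and y of spacer_a in the frame of casting_box below 0.024 m and x of spacer_a in the frame of casting_box between -0.006 and 0.006 m and angle between spacer_a's own z axis and vertical below 0.12 rad) and contact force between the fingers and spacer_a below 0.2 N) or ((z of spacer_b in the frame of casting_box between 0.008 and 0.0135 m and y of spacer_b in the frame of partition above 0.018 m and y of spacer_b in the frame of casting_box below 0.024 m and x of spacer_b in the frame of casting_box between -0.006 and 0.006 m and angle between spacer_b's own z axis and vertical below 0.12 rad) and contact force between the fingers and spacer_b below 0.2 N)) and horizontal distance between wedge and casting_box above 0.07 m), for 0.2 s.
2. the wedge has bitten between the plates and the sloping wall and squeezes the stack against the partition (z of wedge in the frame of casting_box between 0.012 and 0.062 m and x of wedge in the frame of casting_box between -0.008 and 0.008 m and angle between wedge's own z axis and vertical below 0.12 rad and y of wedge_slope in the frame of casting_box between 0.027 and 0.05 m and contact force between wedge and casting_box above 1.5 N and (contact force between wedge and spacer_a above 1.5 N or contact force between wedge and spacer_b above 1.5 N) and contact force between cassette_1 and partition above 1.5 N), for 0.2 s.
At the end, for the whole second after the job is handed in: Wedge gripped (over 2 N), upright, slope to slope, underside 2 to 52 mm above the box floor; over 1.5 N on wall, plate and, through the stack, on the partition. One or two plates fully down in the gap, an unused one in the rack; cassettes upright, within 2.5 mm of their places (all of step 2 and y of cassette_1 in the frame of partition between 0.0065 and 0.0115 m and z of each of cassette_1, cassette_2 in the frame of partition below 0.003 m and angle between each of cassette_1, cassette_2's own z axis and vertical below 0.06 rad and y of cassette_2 in the frame of partition between 0.0145 and 0.0195 m and ((z of spacer_a in the frame of casting_box between 0.008 and 0.0135 m and y of spacer_a in the frame of partition above 0.018 m and y of spacer_a in the frame of casting_box below 0.024 m and x of spacer_a in the frame of casting_box between -0.006 and 0.006 m and angle between spacer_a's own z axis and vertical below 0.12 rad) or (z of spacer_b in the frame of casting_box between 0.008 and 0.0135 m and y of spacer_b in the frame of partition above 0.018 m and y of spacer_b in the frame of casting_box below 0.024 m and x of spacer_b in the frame of casting_box between -0.006 and 0.006 m and angle between spacer_b's own z axis and vertical below 0.12 rad)) and ((z of spacer_a in the frame of casting_box between 0.008 and 0.0135 m and y of spacer_a in the frame of partition above 0.018 m and y of spacer_a in the frame of casting_box below 0.024 m and x of spacer_a in the frame of casting_box between -0.006 and 0.006 m and angle between spacer_a's own z axis and vertical below 0.12 rad) or (horizontal distance between spacer_a and rack below 0.08 m and z of spacer_a in the frame of rack below 0.02 m)) and ((z of spacer_b in the frame of casting_box between 0.008 and 0.0135 m and y of spacer_b in the frame of partition above 0.018 m and y of spacer_b in the frame of casting_box below 0.024 m and x of spacer_b in the frame of casting_box between -0.006 and 0.006 m and angle between spacer_b's own z axis and vertical below 0.12 rad) or (horizontal distance between spacer_b and rack below 0.08 m and z of spacer_b in the frame of rack below 0.02 m)) and contact force between the fingers and wedge above 2 N and linear speed of wedge below 0.02 m/s); the arm keeps its last pose, push and grip.
It fails at once if the glass is squeezed or struck with more than 60 N, or by the gripper with more than 30 N (contact force between cassette_1 and partition above 60 N or contact force between any of cassette_1, cassette_2 and the fingers above 30 N or contact force between any of cassette_1, cassette_2 and casting_box above 60 N or contact force between any of cassette_1, cassette_2 and wedge above 60 N or contact force between any of cassette_1, cassette_2 and spacer_a above 60 N or contact force between any of cassette_1, cassette_2 and spacer_b above 60 N).
It fails at once if a cassette is lifted or toppled (z of any of cassette_1, cassette_2 in the frame of partition above 0.02 m or angle between any of cassette_1, cassette_2's own z axis and vertical above 0.5 rad).
It fails at once if a vial or the dish is disturbed (distance of any of vial_tall, vial_small, petri_dish from where it was at the start of the episode above 0.02 m).
It also fails if it takes over 72 s, if anything falls off the work surface, if the arm or the gripper's body presses on something with over 40 N, if the wrist force passes 120 N, or if a joint passes its speed limit or range.

## Robot

A 6-joint arm with a two-finger parallel gripper is mounted at the origin on a cart in front of the work surface, level with it; the furniture and walls round the work are solid. World frame = base frame: x ahead of the robot, y to its left, z up, the work surface at z = 0. Lengths are in m, angles in rad, forces in N, time in s.
With the tool pointing down it reaches from about 0.225 to 0.875 m from the base axis. Payload 3.4 kg.
Tool frame: the origin (TCP) lies between the finger pads; the fingertips stand 11 mm ahead of it and the grasp point (between the pads) lies 8 mm behind it; z points along the fingers, y is the line along which they close (so a half turn about z gives the same grasp; the last joint's range is limited). The gripper opens to 85 mm and grips with 20 to 120 N. Pads are 22 mm wide; open, the fingers measure 114 mm over their backs; the gripper's body (76 mm by 85 mm) begins 54 mm behind the grasp point. The pads swing forward as they close: fully open they stand 13 mm farther back than shut.
Start: joints at [1.122, 0.276, 1.505, -0, 1.361, -0.121], TCP at [0.185, 0.544, 0.242] pointing down, gripper open.
Joint ranges: [-2.89, 2.89], [-0.75, 2.08], [0.22, 2.7], [-1.18, 4.32], [0.11, 2.71], [-2.7, 2.7]. Speed limits (rad/s): [2.57, 2.57, 3.14, 3.14, 3.14, 3.14].

## Interface

Orientations are given as a unit quaternion [w, x, y, z].
In Python, from rig import manip, imaging gives the robot as it stands. The module is installed in compiled form; this text tells all that it offers.
- The arm moves only by the tool jog_arm, never from a script. Its argument "deltas" is one flat list of numbers, 7 for each row, row after row: the turn, a rotation vector about the world's x, y, z in degrees, then the shift along the world's x, y, z in mm, then the opening, from 0 (shut) to 1 (fully open). In form: [ax, ay, az, tx, ty, tz, gripper, ax, ay, az, tx, ty, tz, gripper, ...]. A call has 1 to 20 rows; each row is the pose to reach, as a shift and turn from the pose commanded when the call began; what a row does not reach only later rows make up. A row lasts 1/10 s, in which the tool goes at most 50 mm and 8.59 degrees, less where a joint would pass 70% of its speed; a pose out of reach is approached as far as the arm can. A call with a gripper value outside its range is refused whole. The fingers move at their own pace and stop on an object; "grip_force" is the grip in N (left out, the last holds). Time passes only in rows, so rows that repeat a pose let the fingers close. It gives the time, the measured TCP pose, the force, the opening and the grip force at its end, in the units of the state.
- manip.get_state(): the state, without advancing time (a new reading comes with each control period).
- imaging.get_image(name): name is "scene" or "top" or "wrist"; returns the picture (400x640x3 uint8, blue, green, red); there is no depth.
- imaging.calibration(name): a dict with "mtx" (3x3 intrinsics, pixels), "cam_to_world" (4x4, takes a point from camera to world coordinates). Camera axes: x right, y down, z forward; pixel columns grow to the right and rows downward; lengths in m; the calibration is good to about 2 mm. A picture is of the moment at which its call begins: read the wrist's pose just before it. calibration takes no time and is no camera call; for the wrist camera it gives the pose at the moment of the call.
- manip.sign_off(): hands the job in; it is judged then, once.
The state is a dict: "clock": time; "qpos": joint angles; "qd": joint speeds; "effort": joint torques, N m; "position": TCP position; "ee_rot": TCP orientation; "contact_force": force on the tool from outside, world axes, zero at the start; "moment": the same for the moment, N m; "width": finger opening in m; "gripper_force": force on a finger pad.
Only numpy, scipy, OpenCV 4.12 (cv2) and the standard library are available. Lean on these libraries where they do the work, as an engineer would, in place of code of your own. Each camera call takes 0.05 s, during which the arm holds its last target. There are 200 camera calls.

## Working session

There is one attempt and no reset: what is moved stays moved. The work goes in short steps, Python scripts to look and compute and a tool call to move; the robot and the scene stay as the last step left them, time stands still between calls to the robot, and variables do not carry over. Pictures are saved under pics/ and viewed, at most 10 in all, crops included, and the job is handed in when it is done.

Besides the shell and the picture viewer there is one more tool, called after "Call:" as name(argument=value, ...) on one line, values as JSON. jog_arm: Moves the arm, as the interface text tells. Its arguments: {"type":"object","properties":{"deltas":{"type":"array"},"grip_force":{"type":"number"}},"required":["deltas"]}

```bash
mkdir -p pics; python3 - <<'E'
from rig import manip, imaging
import cv2,numpy as np
for n in("top","scene"):
    im=imaging.get_image(n); cv2.imwrite(f"pics/{n}0.png",im)
    c=imaging.calibration(n); print(n,c["mtx"].tolist(),np.round(c["cam_to_world"],4).tolist())
s=manip.get_state(); print({k:np.round(v,3).tolist() for k,v in s.items()})
E
```

```text
top [[504.5583940253021, 0.0, 321.46543825621217], [0.0, 504.5583940253021, 202.36216958025827], [0.0, 0.0, 1.0]] [[0.023, -0.9975, 0.0666, 0.4703], [-0.9997, -0.0227, 0.0052, 0.3228], [-0.0036, -0.0667, -0.9978, 0.9943], [0.0, 0.0, 0.0, 1.0]]
scene [[468.5013234086469, 0.0, 320.8407223891472], [0.0, 468.5013234086469, 199.55757988501352], [0.0, 0.0, 1.0]] [[0.5492, -0.3732, 0.7478, -0.1242], [-0.8355, -0.2653, 0.4812, -0.1182], [0.0188, -0.889, -0.4575, 0.4724], [0.0, 0.0, 0.0, 1.0]]
{'clock': 0.1, 'qpos': [1.122, 0.277, 1.506, -0.0, 1.361, -0.121], 'qd': [-0.002, -0.002, -0.003, -0.0, -0.002, 0.0], 'effort': [0.001, -41.77, -24.641, -0.0, 0.006, 0.0], 'position': [0.185, 0.544, 0.242], 'ee_rot': [-0.0, 0.163, 0.987, -0.001], 'contact_force': [0.189, 0.367, -0.587], 'moment': [0.035, 0.009, -0.009], 'gripper_force': 0.0, 'width': 0.085}
```

View pics/top0.png

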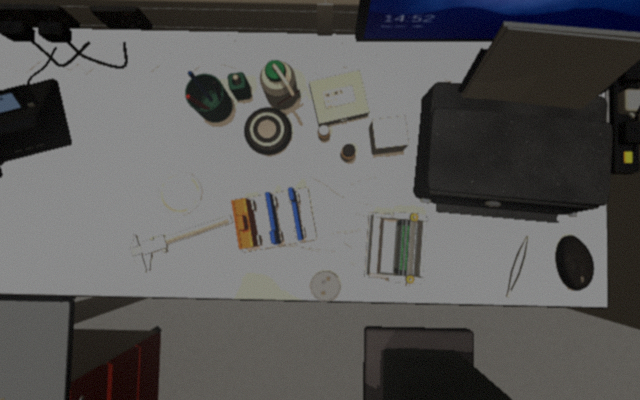

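View pics/scene0.png

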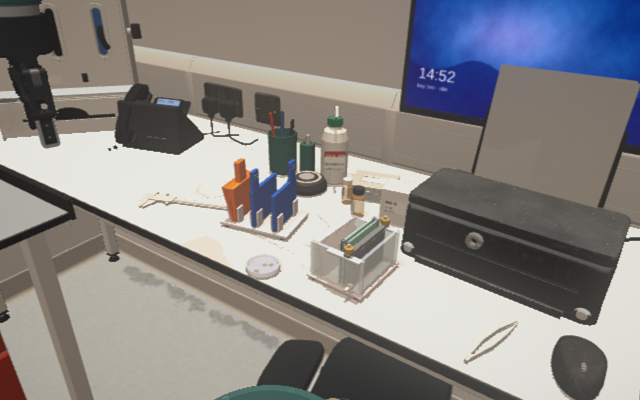

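The top view shows the box centred near (395,245), with the partition and brass nuts at u≈412, the green combs at u≈403 and the gap to their left. So box +y is image left, which is world +y. The rack is near (273,220): wedge at (243,223), spacer_b at (272,218) and spacer_a at (297,213). The dish is at (325,286), and the vials are at (323,132) and (348,152).

```bash
cat > h.py <<'E'
from rig import manip, imaging
import cv2, numpy as np
def ray(c,u,v,z):
    d=c["cam_to_world"][:3,:3]@np.linalg.solve(c["mtx"],[u,v,1.]); o=c["cam_to_world"][:3,3]
    return o+d*(z-o[2])/d[2]
def px(c,P):
    T=np.linalg.inv(c["cam_to_world"]); q=c["mtx"]@(T[:3,:3]@np.asarray(P,float)+T[:3,3]); return q[:2]/q[2]
def masks(im):
    h=cv2.cvtColor(im,cv2.COLOR_BGR2HSV)
    return {"blue":cv2.inRange(h,(105,120,50),(125,255,255)),"orange":cv2.inRange(h,(5,150,80),(18,255,255))}
def look(n,name):
    c=imaging.calibration(n); im=imaging.get_image(n); cv2.imwrite(f"pics/{name}.png",im); return im,c
E
python3 - <<'E'
from h import *
im=cv2.imread("pics/top0.png"); c=imaging.calibration("top")
for k,m in masks(im).items():
    m[:150]=0;m[300:]=0
    for q in cv2.findContours(m,0,2)[0]:
        if cv2.contourArea(q)>40:
            r=cv2.minAreaRect(q); print(k,cv2.contourArea(q),[np.round(a,1) for a in r],ray(c,*r[0],0.085)[:2])
for n,(u,v,z) in dict(rackTL=(232,194,.044),rackTR=(308,187,.044),rackBR=(316,241,.044),rackBL=(241,251,.044),boxTL=(372,211,.072),boxTR=(425,213,.072),boxBR=(420,281,.072),boxBL=(367,276,.072)).items(): print(n,np.round(ray(c,u,v,z),3))
cr=np.hstack([cv2.resize(im[175:300,225:335],None,fx=3.6,fy=4,interpolation=2),cv2.resize(im[175:300,350:450],None,fx=4,fy=4,interpolation=2)])
cv2.imwrite("pics/c1.png",cv2.convertScaleAbs(cr[:,:800],alpha=1.8))
E
```

```text
blue 154.0 [array([271.2, 217.9]), array([50.7,  5.6]), np.float64(83.7)] [0.50079204 0.41758745]
blue 146.0 [array([295.3, 213.3]), array([52.2,  4.7]), np.float64(78.4)] [0.51007867 0.3742261 ]
orange 499.0 [array([242.2, 223. ]), array([47.7, 13.8]), np.float64(80.8)] [0.49054485 0.46951499]
rackTL [0.546 0.497 0.044]
rackTR [0.562 0.354 0.044]
rackBR [0.461 0.336 0.044]
rackBL [0.439 0.477 0.044]
boxTL [0.518 0.235 0.072]
boxTR [0.517 0.138 0.072]
boxBR [0.393 0.146 0.072]
boxBL [0.4   0.242 0.072]
```

View pics/c1.png

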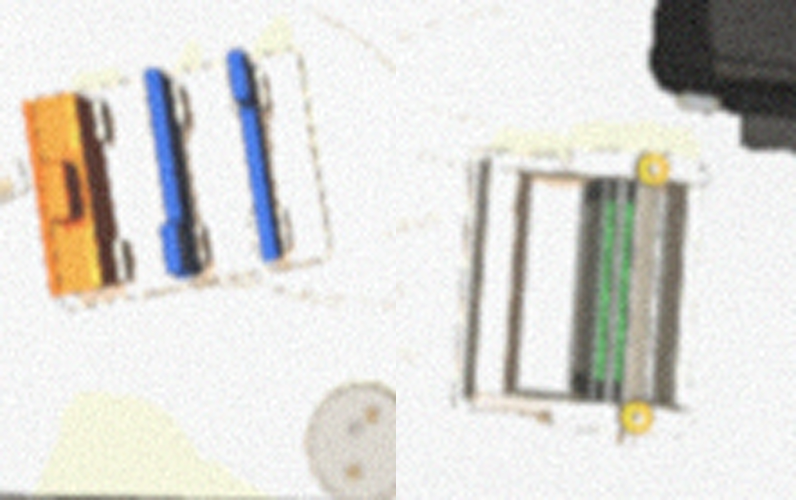

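The crop shows the rack yawed about +8–9° and the box about -3°. The tabs are at crop (238,75) for a and (180,250) for b. The gap is roughly 15–19 mm. Next I'll move above the rack for a close look.

Call:
jog_arm(deltas=[0, 0, 5, 40, -15, 60, 0.5, 0, 0, 10, 85, -30, 60, 0.5, 0, 0, 15, 125, -50, 60, 0.5, 0, 0, 20, 170, -65, 60, 0.5, 0, 0, 24, 210, -80, 60, 0.5, 0, 0, 27, 255, -100, 60, 0.5, 0, 0, 27, 290, -110, 60, 0.5, 0, 0, 27, 315, -124, 60, 0.5, 0, 0, 27, 315, -124, 60, 0.5, 0, 0, 27, 315, -124, 60, 0.5])

```text
clock: 1.1
position: [0.5002, 0.42, 0.3014]
ee_rot: [-0.001, -0.071, 0.997, -0.0]
contact_force: [0.3, 0.5, -0.5]
width: 0.0425
gripper_force: 0.0
```

```bash
python3 - <<'E'
from h import *
s=manip.get_state(); im,c=look("wrist","w1"); print(s["position"],s["ee_rot"],s["width"],np.round(c["cam_to_world"],3).tolist(),c["mtx"][0,0])
for k,m in masks(im).items():
    for q in cv2.findContours(m,0,2)[0]:
        if cv2.contourArea(q)>150:
            r=cv2.minAreaRect(q); print(k,cv2.contourArea(q),[np.round(a,1) for a in r])
E
```

```text
[0.50017057 0.419977   0.30143855] [-1.05413579e-03 -7.09523506e-02  9.97479140e-01 -1.36007860e-04] 0.04254266013823716 [[-0.141, 0.947, 0.289, 0.426], [0.99, 0.134, 0.042, 0.41], [0.001, 0.292, -0.956, 0.433], [0.0, 0.0, 0.0, 1.0]] 317.33794263953394
blue 437.0 [array([323.1, 170.5]), array([77.4,  7.3]), np.float64(85.9)]
blue 345.5 [array([282.9, 160.1]), array([64.6,  6.9]), np.float64(84.3)]
orange 1405.0 [array([370.5, 164.5]), array([79., 23.]), np.float64(90.0)]
```

View pics/w1.png

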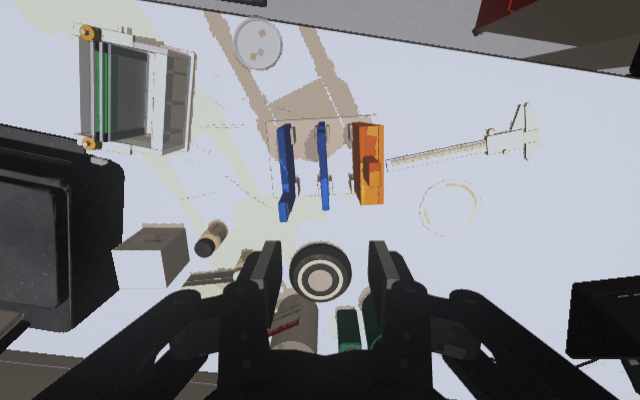

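The wrist view looks back toward -x, so v grows with +x. Spacer_a's tab end is near (283,218), spacer_b's far end near (325,208) and the wedge's grip near (375,172). The box is in the upper left, with nuts at (88,33) and (90,143). Next I'll zoom in.

```bash
python3 - <<'E'
from h import *
im=cv2.imread("pics/w1.png"); c=imaging.calibration("wrist")
h=cv2.resize(im[115:225,265:395],None,fx=5,fy=5,interpolation=2)[:,:]
b=cv2.resize(im[15:165,65:205],None,fx=4,fy=4,interpolation=2)
cv2.imwrite("pics/c2.png",cv2.resize(b,(560,600)))
m=masks(im)
for k,(u0,u1) in dict(a=(270,300),b=(310,335)).items():
    q=m["blue"].copy(); q[:, :u0]=0; q[:,u1:]=0
    vs=np.where(q.any(1))[0]; print(k,[(int(v),np.where(q[v])[0][[0,-1]].tolist()) for v in list(vs[::4])+[vs[-1]]])
q=m["orange"];vs=np.where(q.any(1))[0]; print([(int(v),np.where(q[v])[0][[0,-1]].tolist()) for v in list(vs[::6])+[vs[-1]]])
E
```

```text
a [(128, [279, 282]), (132, [278, 283]), (136, [278, 283]), (140, [278, 284]), (144, [279, 284]), (148, [279, 285]), (152, [279, 285]), (156, [280, 285]), (160, [280, 286]), (164, [281, 286]), (168, [281, 286]), (172, [281, 287]), (176, [282, 287]), (180, [282, 287]), (184, [283, 288]), (188, [283, 288]), (192, [284, 288]), (204, [278, 285]), (208, [279, 285]), (212, [279, 286]), (216, [280, 286]), (220, [280, 286]), (221, [280, 285])]
b [(126, [318, 324]), (132, [319, 324]), (136, [318, 324]), (140, [318, 324]), (144, [318, 324]), (148, [318, 325]), (152, [319, 325]), (156, [320, 325]), (160, [320, 326]), (164, [320, 326]), (168, [321, 326]), (172, [321, 326]), (176, [321, 326]), (180, [321, 327]), (184, [321, 327]), (188, [321, 327]), (192, [322, 327]), (196, [322, 327]), (200, [322, 328]), (204, [323, 328]), (208, [323, 328]), (209, [323, 328])]
[(26, [84, 89]), (32, [89, 93]), (38, [83, 92]), (128, [359, 382]), (134, [359, 382]), (140, [359, 382]), (146, [359, 382]), (152, [359, 382]), (158, [360, 382]), (164, [360, 382]), (170, [360, 382]), (176, [360, 382]), (182, [360, 382]), (188, [360, 382]), (194, [360, 382]), (200, [360, 382]), (204, [361, 369])]
```

View pics/c2.png

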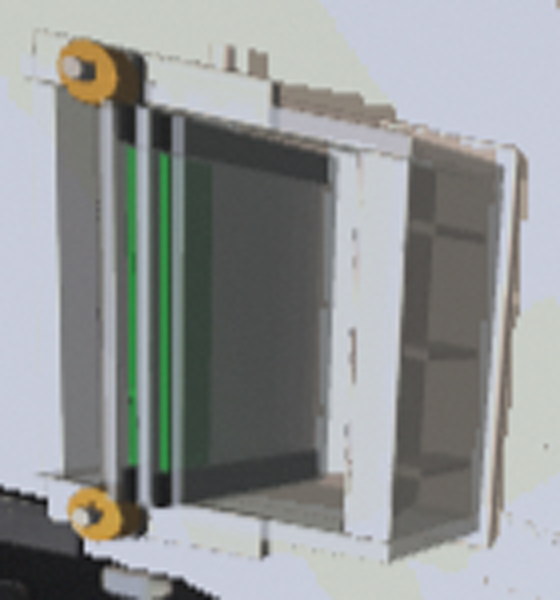

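The box crop shows the grey partition on the left, the two cassettes beside it, and then the open gap to the thick white sloping wall. Now the numbers.

```bash
python3 - <<'E'
from h import *
c=imaging.calibration("wrist"); t=imaging.calibration("top")
P=lambda u,v,z,c=c:np.round(ray(c,u,v,z)*1000,1)[:2]
print("a tab", P(281.5,204,.126),P(283,221,.126),"plate",P(280.7,132,.088),P(286,192,.088))
print("b plate",P(321,152,.088),P(325.5,209,.088),"tab?",P(321,128,.126),P(321,148,.126))
print("wedge body 84", P(359.5,204,.084),P(382,204,.084),P(359,128,.084),P(382,128,.084))
# box crop px -> image: u=65+x/4, v=15+y/4
B=lambda x,y,z:P(65+x/4,15+y/4,z)
print("nuts",B(95,68,.085),B(100,513,.085))
print("partition/cass top planes 90",{n:B(x,y,.090) for n,(x,y) in dict(c1far=(107,120),c1bot=(113,490),c2outTop=(180,120),c2outBot=(180,500)).items()})
print("wall inner top 72",B(333,155,.072),B(347,530,.072),"wall outer top",B(412,160,.072),B(388,558,.072))
print("wall floor edge",B(330,155,.01),B(330,475,.01))
T=lambda x,y,z:P(350+(x-396)/4,175+y/4,z,t)
print("top: nuts",T(653,168,.085),T(637,418,.085),"wall",T(483,165,.072),T(468,395,.072),T(522,175,.072),T(510,390,.072),"cass2 outer",T(588,190,.09),T(577,385,.09))
R=lambda x,y,z:P(225+x/3.6,175+y/4,z,t)
print("top: a tab ends",R(237,52,.126),R(243,100,.126),"a -x end",R(270,255,.088),"b",R(180,272,.126),R(155,75,.088))
E
```

```text
a tab [533.3 382. ] [551.6 385.4] plate [465.8 369.2] [531.6 382. ]
b plate [481.  414.9] [545.5 429.2] tab? [452.2 411.3] [471.  413.9]
wedge body 84 [535.2 467.6] [531.5 493.4] [450. 452.] [446.5 476.6]
nuts [396.  170.8] [507.7 164.1]
partition/cass top planes 90 {'c1far': array([407.8, 176.3]), 'c1bot': array([499.8, 171.6]), 'c2outTop': array([405.3, 194.1]), 'c2outBot': array([500. , 189.1])}
wall inner top 72 [407.  221.9] [505.7 224. ] wall outer top [405.3 242.4] [512.2 235.5]
wall floor edge [404.  188.6] [502.  186.7]
top: nuts [508.4 159.8] [396.5 165.8] wall [508.5 235.1] [404.  240.2] [504.3 217.2] [406.7 221.2] cass2 outer [497.6 189.7] [410.8 193.5]
top: a tab ends [551.9 380.8] [531.2 377.4] a -x end [464.6 364.5] b [456.5 405.4] [544.1 424.2]
```

Call:
jog_arm(deltas=[0, 0, 2.6, 42, -38, -20, 0.5, 0, 0, 2.6, 42, -38, -60, 0.5, 0, 0, 2.6, 42, -38, -100, 0.5, 0, 0, 2.6, 42, -38, -135, 0.5, 0, 0, 2.6, 42, -38, -160, 0.5, 0, 0, 2.6, 42, -38, -180, 0.5, 0, 0, 2.6, 42, -38, -192, 0.5, 0, 0, 2.6, 42, -38, -192, 0.5, 0, 0, 2.6, 42, -38, -192, 0.3, 0, 0, 2.6, 42, -38, -192, 0.15, 0, 0, 2.6, 42, -38, -192, 0.15, 0, 0, 2.6, 42, -38, -192, 0.15], grip_force=35)

```text
clock: 2.35
position: [0.5426, 0.3826, 0.1113]
ee_rot: [0.001, -0.094, 0.996, 0.0]
contact_force: [-0.6, -1.4, 0.1]
width: 0.0124
gripper_force: 0.0
```

```bash
python3 - <<'E'
from h import *
im,c=look("wrist","w2"); s=manip.get_state(); print(s["position"],s["width"],s["contact_force"])
cv2.imwrite("pics/c3.png",cv2.resize(im[150:400,170:470],(720,600)))
E
```

```text
[0.54248995 0.38254851 0.11112562] 0.012845354790490487 [ 0.07200818 -0.27697821  0.80262109]
```

View pics/c3.png

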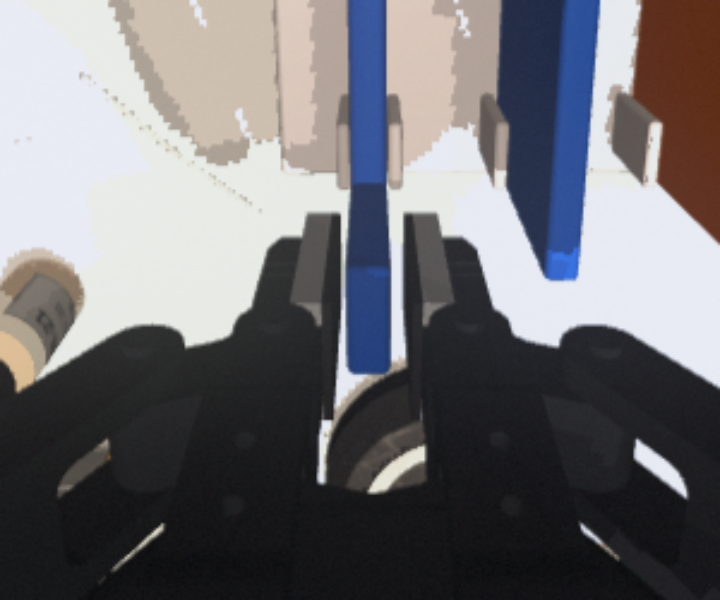

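The tab sits centred between the pads, at crop (369,320) against a pad midpoint of 372. I'll close, then lift.

Call:
jog_arm(deltas=[0, 0, 0, 0, 0, 0, 0, 0, 0, 0, 0, 0, 0, 0, 0, 0, 0, 0, 0, 0, 0, 0, 0, 0, 0, 0, 0, 0, 0, 0, 0, 0, 0, 0, 0, 0, 0, 0, 0, 0, 8, 0, 0, 0, 0, 0, 0, 20, 0, 0, 0, 0, 0, 0, 40, 0, 0, 0, 0, 0, 0, 60, 0, 0, 0, 0, 0, 0, 80, 0, 0, 0, 0, 0, 0, 110, 0, 0, 0, 0, 0, 0, 110, 0, 0, 0, 0, 0, 0, 110, 0], grip_force=45)

```text
clock: 3.7
position: [0.5421, 0.3826, 0.2211]
ee_rot: [0.001, -0.094, 0.996, 0.0]
contact_force: [-0.5, -1.1, -1.2]
width: 0.0074
gripper_force: 44.4
```

Call:
jog_arm(deltas=[0, 0, -4, -13, -45, 5, 0, 0, 0, -8, -26, -90, 5, 0, 0, 0, -12, -40, -135, 5, 0, 0, 0, -14, -50, -170, 5, 0, 0, 0, -14, -54, -185, 5, 0, 0, 0, -14, -54, -185, 5, 0, 0, 0, -14, -54, -185, 5, 0, 0, 0, -14, -54, -185, 5, 0])

```text
clock: 4.5
position: [0.4887, 0.1987, 0.225]
ee_rot: [-0.0, 0.027, 1.0, 0.0]
contact_force: [0.9, 0.6, -1.2]
width: 0.0069
gripper_force: 44.5
```

```bash
python3 - <<'E'
from h import *
s=manip.get_state(); im,c=look("wrist","w3"); print(s["position"],s["width"],s["ee_rot"],np.round(c["cam_to_world"][:3,3],3))
cv2.imwrite("pics/c4.png",cv2.resize(im[60:310,190:460],(800,600)[0:1]*0 or (648,600)))
E
```

```text
[0.48868405 0.19866873 0.22495065] 0.006925892420611611 [-7.53281606e-05  2.72215652e-02  9.99629316e-01  4.59703885e-04] [0.414 0.203 0.356]
```

View pics/c4.png

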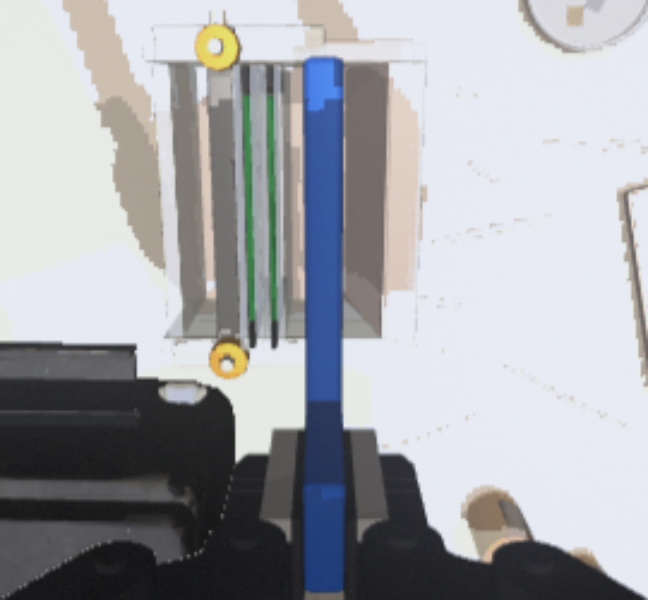

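The view shows the plate held over the open gap, with crop u from 305 to 343. Cassette_2's outer face is at u≈286, the inner top edge of the wall at about 388→382, and the nuts at (217,46) and (228,358). Casting these rays next.

```bash
python3 - <<'E'
from h import *
c=imaging.calibration("wrist")
P=lambda x,y,z:np.round(ray(c,190+x/2.4,60+y/2.4,z)*1000,1)[:2]
print("tab end",P(305,592,.225+.0148),P(343,592,.2398),"tab start",P(324,485,.2398),"plate top",P(305,330,.2018),P(343,330,.2018))
print("nuts",P(217,46,.087),P(228,358,.087))
print("part/c1",P(235,70,.09),P(243,335,.09),"c1c2",P(258,75,.09),P(263,340,.09), "c2out",P(288,70,.09),P(284,330,.09))
print("wall in top",P(388,65,.072),P(382,335,.072),"outer base/top",P(425,45,.072),P(415,355,.072))
print("box x inner: top side",P(300,60,.072),"bottom",P(360,337,.072),P(380,337,.01))
print("printer edge",P(235,480,.15),P(235,410,.15),P(235,410,.1))
E
```

```text
tab end [499.2 195.7] [499.6 202.5] tab start [478.  200.2] plate top [461.9 197.2] [462.4 205.2]
nuts [397.4 169.5] [507.  163.1]
part/c1 [405.3 175.1] [497.4 169.8] c1c2 [407.3 182.6] [499.7 177. ] c2out [406.3 192.6] [496.3 185. ]
wall in top [406.  227.3] [506.  221.9] outer base/top [400.1 240.4] [515.1 234.7]
box x inner: top side [402.7 196.3] bottom [506.4 213.3] [527.1 225. ]
printer edge [524.2 171. ] [501.4 173.1] [522.7 165.7]
```

```bash
python3 - <<'E'
from h import *
t=imaging.calibration("top"); s=imaging.calibration("scene"); w=imaging.calibration("wrist")
for z in (0.08,.1,.12,.14,.16,.18): print(z,"top",np.round(ray(t,416,195,z)*1000)[:2],"wrist corner",np.round(ray(w,190+228/2.4,60+392/2.4,z)*1000)[:2],"scene",px(s,ray(t,416,195,z)).round())
E
```

```text
0.08 top [549. 156.] wrist corner [523. 161.] scene [397. 214.]
0.1 top [547. 160.] wrist corner [516. 164.] scene [396. 204.]
0.12 top [545. 163.] wrist corner [508. 167.] scene [395. 193.]
0.14 top [543. 167.] wrist corner [500. 170.] scene [393. 182.]
0.16 top [542. 171.] wrist corner [492. 173.] scene [392. 171.]
0.18 top [540. 174.] wrist corner [484. 176.] scene [391. 160.]
```

Call:
jog_arm(deltas=[0, 0, 0, 0, -5, 0, 0, 0, 0, 0, 0, -5, -20, 0, 0, 0, 0, 0, -5, -30, 0, 0, 0, 0, 0, -5, -30, 0])

```text
clock: 4.95
position: [0.4869, 0.1923, 0.1936]
ee_rot: [-0.002, 0.027, 1.0, -0.0]
contact_force: [0.0, -0.0, -0.5]
width: 0.0072
gripper_force: 44.5
```

Call:
jog_arm(deltas=[0, 0, 0, 0, 0, 0, 0, 0, 0, 0, 0, 0, -20, 0, 0, 0, 0, 0, 0, -40, 0, 0, 0, 0, 0, 0, -55, 0, 0, 0, 0, 0, 0, -68, 0, 0, 0, 0, 0, 0, -76, 0, 0, 0, 0, 0, 0, -80, 0, 0, 0, 0, 0, 0, -80, 0])

```text
clock: 5.75
position: [0.4883, 0.1925, 0.1154]
ee_rot: [0.0, 0.028, 1.0, 0.0]
contact_force: [-0.1, 0.3, 0.2]
width: 0.0075
gripper_force: 44.6
```

Call:
jog_arm(deltas=[0, 0, 0, 0, 0, -2, 0, 0, 0, 0, 0, 0, -4, 0, 0, 0, 0, 0, 0, -5, 0, 0, 0, 0, 0, 0, -6, 0, 0, 0, 0, 0, 0, -7, 0, 0, 0, 0, 0, 0, -7, 0])

```text
clock: 6.35
position: [0.4883, 0.1925, 0.109]
ee_rot: [0.0, 0.028, 1.0, 0.0]
contact_force: [-1.9, -0.3, 3.7]
width: 0.0076
gripper_force: 45.1
```

Call:
jog_arm(deltas=[0, 0, 0, 0, -1, 1, 0, 0, 0, 0, 0, -2, 1, 0, 0, 0, 0, 0, -2, 1, 0])

```text
clock: 6.65
position: [0.488, 0.1902, 0.1091]
ee_rot: [-0.0, 0.028, 1.0, -0.0]
contact_force: [0.7, -0.6, -0.7]
width: 0.0078
gripper_force: 44.5
```

Call:
jog_arm(deltas=[0, 0, 0, 0, -1, 0, 0, 0, 0, 0, 0, -1, 0, 0])

```text
clock: 6.85
position: [0.4881, 0.1893, 0.1092]
ee_rot: [-0.0, 0.028, 1.0, -0.0]
contact_force: [-0.6, -0.1, -0.8]
width: 0.0071
gripper_force: 44.5
```

Call:
jog_arm(deltas=[0, 0, 0, 0, -0.5, 0, 0, 0, 0, 0, 0, -1, 0, 0, 0, 0, 0, 0, -1, 0, 0])

```text
clock: 7.15
position: [0.4881, 0.1884, 0.1093]
ee_rot: [0.0, 0.028, 1.0, 0.0]
contact_force: [-0.1, -0.0, -0.5]
width: 0.0074
gripper_force: 44.5
```

Call:
jog_arm(deltas=[0, 0, 0, 0, -0.5, 0, 0, 0, 0, 0, 0, -1, 0, 0, 0, 0, 0, 0, -1, 0, 0])

```text
clock: 7.45
position: [0.4882, 0.1878, 0.1094]
ee_rot: [0.0, 0.028, 1.0, 0.0]
contact_force: [0.2, 1.4, -0.4]
width: 0.0073
gripper_force: 44.4
```

Contact has started: the motion lags and the y force is +1.4 N. I'll press a little more.

Call:
jog_arm(deltas=[0, 0, 0, 0, -0.5, 0, 0, 0, 0, 0, 0, -0.5, 0, 0])

```text
clock: 7.65
position: [0.4882, 0.1877, 0.1094]
ee_rot: [0.0, 0.028, 1.0, 0.001]
contact_force: [-0.5, 4.6, -2.1]
width: 0.0076
gripper_force: 44.4
```

Call:
jog_arm(deltas=[0, 0, 0, 0, -0.5, 0, 0, 0, 0, 0, 0, -0.5, 0, 0])

```text
clock: 7.85
position: [0.4882, 0.1876, 0.1094]
ee_rot: [0.0, 0.028, 1.0, 0.001]
contact_force: [0.4, 5.8, -1.3]
width: 0.007
gripper_force: 44.4
```

Call:
jog_arm(deltas=[0, 0, 0, 0, 1, -0.5, 0, 0, 0, 0, 0, 1, -0.5, 0.1, 0, 0, 0, 0, 1, -0.5, 0.2, 0, 0, 0, 0, 1, -0.5, 0.3, 0, 0, 0, 0, 1, -0.5, 0.3, 0, 0, 0, 0, 1, 10, 0.3, 0, 0, 0, 0, 1, 30, 0.3, 0, 0, 0, 0, 1, 70, 0.3, 0, 0, 0, 0, 1, 110, 0.3, 0, 0, 0, 0, 1, 110, 0.3])

```text
clock: 8.85
position: [0.4918, 0.1881, 0.2258]
ee_rot: [0.006, 0.028, 1.0, 0.002]
contact_force: [0.4, 0.1, 0.7]
width: 0.0254
gripper_force: 0.0
```

```bash
python3 - <<'E'
from h import *
s=manip.get_state(); im,c=look("wrist","w4"); print(s["position"],s["width"],s["ee_rot"])
cv2.imwrite("pics/c5.png",cv2.resize(im[60:310,190:460],(648,600)))
E
```

```text
[0.49177827 0.18812785 0.22582832] 0.025436982112473833 [0.00621022 0.02771264 0.9995955  0.00150761]
```

View pics/c5.png

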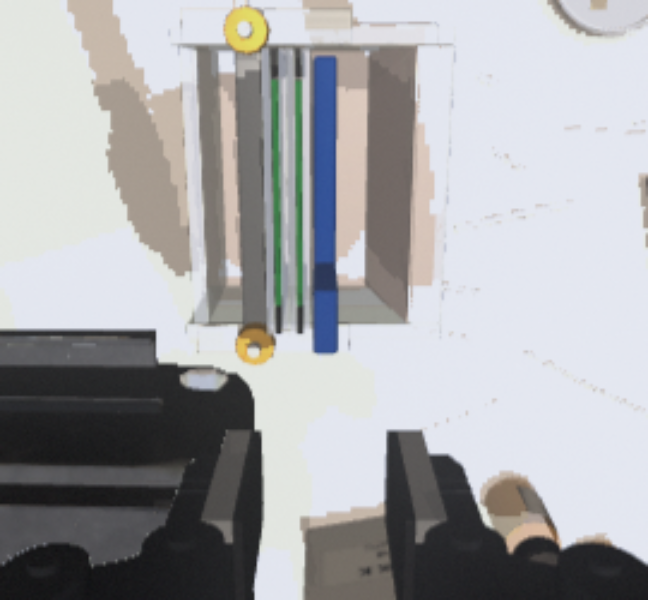

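Plate a stands down against the cassettes, spanning crop u 313–336. The floor edge of the sloping wall is at u≈366 and its top inner edge at about 413.

```bash
python3 - <<'E'
from h import *
c=imaging.calibration("wrist")
P=lambda x,y,z:np.round(ray(c,190+x/2.4,60+y/2.4,z)*1000,1)[:2]
print("plate top",P(313,150,.086),P(336,150,.086),P(336,240,.086))
print("floor edge",P(368,75,.01),P(366,150,.01),P(364,287,.01),"top edge",P(416,47,.072),P(415,150,.072),P(409,322,.072))
print("c1",P(266,150,.09),"c2out",P(309,150,.09),P(311,300,.09),"nuts",P(246,29,.087),P(255,343,.087))
E
```

```text
plate top [435.3 188.6] [435.7 196.5] [467.  194.9]
floor edge [411.1 212.9] [442.5 210.8] [504.8 207.5] top edge [403.4 226.3] [438.4 225.2] [503.5 221.6]
c1 [434.  172.8] c2out [434.9 187.3] [487.5 184.8] nuts [395.3 169.1] [503.6 163. ]
```

There is clearly room for a second plate. Fetching spacer_b, whose tab I put at about (467.4, 413).

Call:
jog_arm(deltas=[0, 0, 3, -4, 45, 0, 0.4, 0, 0, 6, -8, 90, 0, 0.5, 0, 0, 9, -12, 135, 0, 0.5, 0, 0, 12, -17, 180, 0, 0.5, 0, 0, 14, -21, 215, 0, 0.5, 0, 0, 14, -21, 225, -10, 0.5, 0, 0, 14, -21, 225, -30, 0.5, 0, 0, 14, -21, 225, -30, 0.5, 0, 0, 14, -21, 225, -30, 0.5])

```text
clock: 9.8
position: [0.4667, 0.4111, 0.1882]
ee_rot: [-0.001, -0.094, 0.996, -0.001]
contact_force: [-0.4, -1.0, 0.5]
width: 0.0426
gripper_force: 0.0
```

```bash
python3 - <<'E'
from h import *
s=manip.get_state(); im,c=look("wrist","w5"); print(s["position"],s["width"],s["ee_rot"])
m=masks(im)["blue"]
for q in cv2.findContours(m,0,2)[0]:
    if cv2.contourArea(q)>100: print(cv2.boundingRect(q))
vs=np.where(m.any(1))[0]; print([(int(v),np.where(m[v])[0][[0,-1]].tolist()) for v in vs[::6]])
p=s["position"]; print([px(c,(x,y,.126)).round(1) for x,y in((.4782,.4151),(.4566,.4109),(.4674,.413))])
E
```

```text
[0.46670508 0.41114593 0.18824604] 0.042625654841195945 [-1.21646136e-03 -9.38774771e-02  9.95582548e-01 -9.64292604e-04]
(320, 204, 12, 90)
(0, 61, 92, 137)
[(61, [25, 30]), (67, [25, 75]), (73, [25, 91]), (79, [25, 91]), (85, [25, 91]), (91, [25, 91]), (97, [25, 90]), (103, [25, 90]), (109, [26, 90]), (115, [26, 90]), (121, [26, 90]), (127, [26, 89]), (133, [26, 89]), (139, [26, 89]), (145, [27, 89]), (151, [27, 89]), (157, [27, 88]), (163, [15, 88]), (169, [0, 88]), (175, [0, 326]), (181, [0, 69]), (187, [0, 330]), (193, [4, 21]), (199, [1, 2]), (206, [321, 331]), (212, [321, 331]), (218, [321, 331]), (224, [321, 331]), (230, [321, 331]), (236, [322, 330]), (242, [322, 330]), (248, [322, 330]), (254, [322, 330]), (260, [322, 330]), (266, [322, 330]), (272, [322, 330]), (278, [322, 330]), (284, [322, 330]), (290, [322, 330])]
[array([326.1, 235.4]), array([326. , 203.9]), array([326.1, 219.9])]
```

The tab matches the prediction: rows 204–233 at u=326. Descending and gripping.

Call:
jog_arm(deltas=[0, 0, 0, 0.7, 2, -25, 0.4, 0, 0, 0, 0.7, 2, -45, 0.4, 0, 0, 0, 0.7, 2, -62, 0.4, 0, 0, 0, 0.7, 2, -72, 0.4, 0, 0, 0, 0.7, 2, -77, 0.4, 0, 0, 0, 0.7, 2, -77, 0.3, 0, 0, 0, 0.7, 2, -77, 0.2, 0, 0, 0, 0.7, 2, -77, 0.1, 0, 0, 0, 0.7, 2, -77, 0, 0, 0, 0, 0.7, 2, -77, 0, 0, 0, 0, 0.7, 2, -77, 0, 0, 0, 0, 0.7, 2, -77, 0, 0, 0, 0, 0.7, 2, -77, 0, 0, 0, 0, 0.7, 2, -77, 0], grip_force=45)

```text
clock: 11.25
position: [0.4685, 0.4142, 0.1134]
ee_rot: [0.001, -0.094, 0.996, -0.0]
contact_force: [0.1, -2.6, 6.1]
width: 0.007
gripper_force: 46.0
```

Call:
jog_arm(deltas=[0, 0, 0, 0, 0, 8, 0, 0, 0, 0, 0, 0, 20, 0, 0, 0, 0, 0, 0, 40, 0, 0, 0, 0, 0, 0, 60, 0, 0, 0, 0, 0, 0, 85, 0, 0, 0, 0, 0, 0, 115, 0, 0, 0, 0, 0, 0, 115, 0, 0, 0, 0, 0, 0, 115, 0])

```text
clock: 12.05
position: [0.4679, 0.415, 0.2283]
ee_rot: [0.001, -0.094, 0.996, 0.001]
contact_force: [0.5, -0.9, -2.0]
width: 0.0067
gripper_force: 45.0
```

Call:
jog_arm(deltas=[0, 0, -3, -10, -45, 15, 0, 0, 0, -6, -20, -90, 15, 0, 0, 0, -9, -30, -135, 15, 0, 0, 0, -12, -40, -175, 15, 0, 0, 0, -14, -47, -200, 15, 0, 0, 0, -14, -47, -213, 15, 0, 0, 0, -14, -47, -213, 15, 0, 0, 0, -14, -47, -213, 15, 0])

```text
clock: 12.85
position: [0.4214, 0.2022, 0.242]
ee_rot: [-0.0, 0.028, 1.0, 0.001]
contact_force: [-0.0, 0.6, -0.9]
width: 0.0069
gripper_force: 45.0
```

```bash
python3 - <<'E'
from h import *
s=manip.get_state(); im,c=look("wrist","w6"); print(s["position"],s["width"],s["ee_rot"],c["cam_to_world"][:3,3])
cv2.imwrite("pics/c6.png",cv2.resize(im[100:350,190:460],(648,600)))
E
```

```text
[0.42137441 0.20222884 0.24197359] 0.006913337043184277 [-1.01582228e-04  2.77213328e-02  9.99615487e-01  6.28884590e-04] [0.3466193  0.20700086 0.37325027]
```

View pics/c6.png

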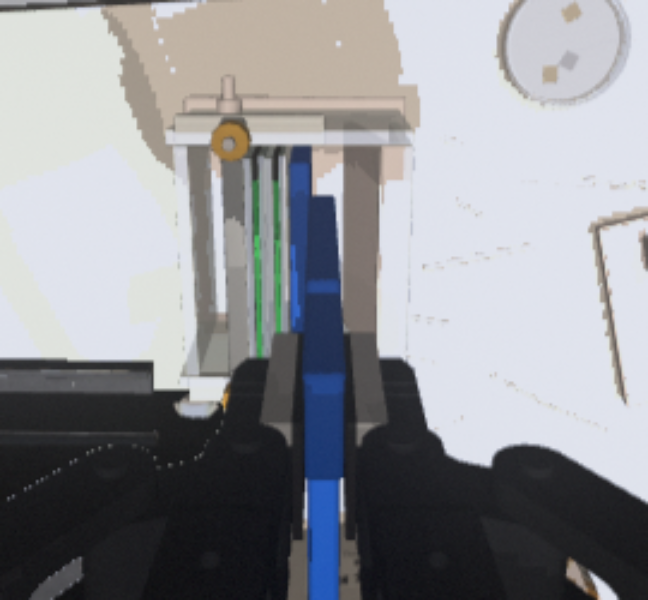

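Plate b is held over the gap, with its lower edge at crop (308–335, 195). Plate a's top is at u 291–313, and the wall's floor edge is at u≈345.

```bash
python3 - <<'E'
from h import *
c=imaging.calibration("wrist")
P=lambda x,y,z:np.round(ray(c,190+x/2.4,100+y/2.4,z)*1000,1)[:2]
print("bottom",P(308,195,.1406),P(335,195,.1406),"top",P(306,285,.2166),P(340,285,.2166),"tab",P(304,374,.2546),P(343,374,.2546),P(343,475,.2546))
print("a top",P(291,165,.086),P(313,165,.086),"floor edge",P(345,200,.01),P(344,330,.01),"top edge",P(382,150,.072),P(380,330,.072))
E
```

```text
bottom [406.3 199.6] [406.8 208.1] top [407.2 200.4] [407.6 207.9] tab [408.9 200.7] [409.3 207.4] [429.6 206.5]
a top [408.  192.1] [408.5 200.5] floor edge [443.3 213.4] [513.1 209.6] top edge [406.9 228.2] [485.5 224.7]
```

Call:
jog_arm(deltas=[0, 0, 0, 0, 1.5, -15, 0, 0, 0, 0, 0, 1.5, -30, 0, 0, 0, 0, 0, 1.5, -42, 0, 0, 0, 0, 0, 1.5, -52, 0, 0, 0, 0, 0, 1.5, -60, 0, 0, 0, 0, 0, 1.5, -66, 0, 0, 0, 0, 0, 1.5, -66, 0])

```text
clock: 13.6
position: [0.4205, 0.2029, 0.1756]
ee_rot: [-0.001, 0.028, 1.0, -0.0]
contact_force: [-0.4, -0.3, -1.3]
width: 0.0069
gripper_force: 45.1
```

Call:
jog_arm(deltas=[0, 0, 0, 0, 0, -10, 0, 0, 0, 0, 0, 0, -20, 0, 0, 0, 0, 0, 0, -30, 0, 0, 0, 0, 0, 0, -40, 0, 0, 0, 0, 0, 0, -48, 0, 0, 0, 0, 0, 0, -54, 0, 0, 0, 0, 0, 0, -58, 0, 0, 0, 0, 0, 0, -58, 0])

```text
clock: 14.4
position: [0.4206, 0.2028, 0.1178]
ee_rot: [-0.0, 0.028, 1.0, -0.0]
contact_force: [0.4, 0.7, -0.7]
width: 0.0073
gripper_force: 45.1
```

Call:
jog_arm(deltas=[0, 0, 0, 0, 0, -2, 0, 0, 0, 0, 0, 0, -4, 0, 0, 0, 0, 0, 0, -6, 0, 0, 0, 0, 0, 0, -7, 0, 0, 0, 0, 0, 0, -7, 0])

```text
clock: 14.9
position: [0.4208, 0.2029, 0.1115]
ee_rot: [0.0, 0.028, 1.0, 0.0]
contact_force: [-0.3, 0.6, 1.1]
width: 0.0071
gripper_force: 45.3
```

Call:
jog_arm(deltas=[0, 0, 0, 0, 0, -0.5, 0, 0, 0, 0, 0, 0, -1, 0])

```text
clock: 15.1
position: [0.4207, 0.203, 0.1114]
ee_rot: [0.0, 0.028, 1.0, 0.0]
contact_force: [-4.3, -0.8, 12.6]
width: 0.0068
gripper_force: 47.0
```

Call:
jog_arm(deltas=[0, 0, 0, 0, -1, 0.7, 0, 0, 0, 0, 0, -2, 0.7, 0, 0, 0, 0, 0, -2.5, 0.7, 0, 0, 0, 0, 0, -3, 0.7, 0, 0, 0, 0, 0, -3, 0.7, 0])

```text
clock: 15.6
position: [0.4212, 0.2006, 0.1114]
ee_rot: [0.0, 0.028, 1.0, 0.001]
contact_force: [-0.8, 3.0, 5.7]
width: 0.007
gripper_force: 45.9
```

Call:
jog_arm(deltas=[0, 0, 0, 0, -0.4, 0.4, 0, 0, 0, 0, 0, -0.8, 0.4, 0, 0, 0, 0, 0, -0.8, 0.4, 0])

```text
clock: 15.9
position: [0.4213, 0.1996, 0.1115]
ee_rot: [0.0, 0.028, 1.0, 0.001]
contact_force: [-0.1, 4.5, 2.2]
width: 0.0067
gripper_force: 45.5
```

Call:
jog_arm(deltas=[0, 0, 0, 0, -0.4, 0, 0, 0, 0, 0, 0, -0.8, 0, 0, 0, 0, 0, 0, -0.8, 0, 0])

```text
clock: 16.2
position: [0.4213, 0.1995, 0.1115]
ee_rot: [0.0, 0.028, 1.0, 0.001]
contact_force: [0.0, 5.9, 1.3]
width: 0.0069
gripper_force: 45.3
```

Call:
jog_arm(deltas=[0, 0, 0, 0, 1.3, -0.3, 0, 0, 0, 0, 0, 1.3, -0.3, 0.1, 0, 0, 0, 0, 1.3, -0.3, 0.2, 0, 0, 0, 0, 1.3, -0.3, 0.3, 0, 0, 0, 0, 1.3, -0.3, 0.3, 0, 0, 0, 0, 1.3, 10, 0.3, 0, 0, 0, 0, 1.3, 30, 0.3, 0, 0, 0, 0, 1.3, 70, 0.3, 0, 0, 0, 0, 1.3, 110, 0.3, 0, 0, 3, 12, 46, 110, 0.5, 0, 0, 6, 24, 91, 110, 0.5, 0, 0, 9, 36, 136, 110, 0.5, 0, 0, 12, 48, 181, 110, 0.5, 0, 0, 14, 60, 226, 110, 0.5, 0, 0, 14, 70, 266, 100, 0.5, 0, 0, 14, 70, 267, 80, 0.5, 0, 0, 14, 70, 267, 80, 0.5, 0, 0, 14, 70, 267, 80, 0.5])

```text
clock: 18.0
position: [0.4905, 0.4647, 0.1915]
ee_rot: [-0.001, -0.094, 0.996, -0.001]
contact_force: [0.6, -0.7, -0.4]
width: 0.0427
gripper_force: 0.0
```

```bash
python3 - <<'E'
from h import *
s=manip.get_state(); im,c=look("wrist","w7"); print(s["position"],s["width"],s["ee_rot"])
cv2.imwrite("pics/c7.png",cv2.resize(im[120:320,180:460],(784,560)))
print([px(c,(x,y,.124)).round(1) for x,y in((.4918,.4665),(.4918-.0128-.0011,.4665-.0024+.0059),(.4918-.0128+.0011,.4665-.0024-.0059))])
im,c=look("top","t7"); 
cv2.imwrite("pics/c7t.png",cv2.resize(im[175:300,350:450],None,fx=4,fy=4,interpolation=2))
E
```

```text
[0.49049572 0.46467551 0.19146599] 0.042737318695324926 [-5.65007923e-04 -9.42803405e-02  9.95545341e-01 -6.10467067e-04]
[array([325.8, 217.7]), array([335. , 199.2]), array([316.7, 199.1])]
```

View pics/c7.png

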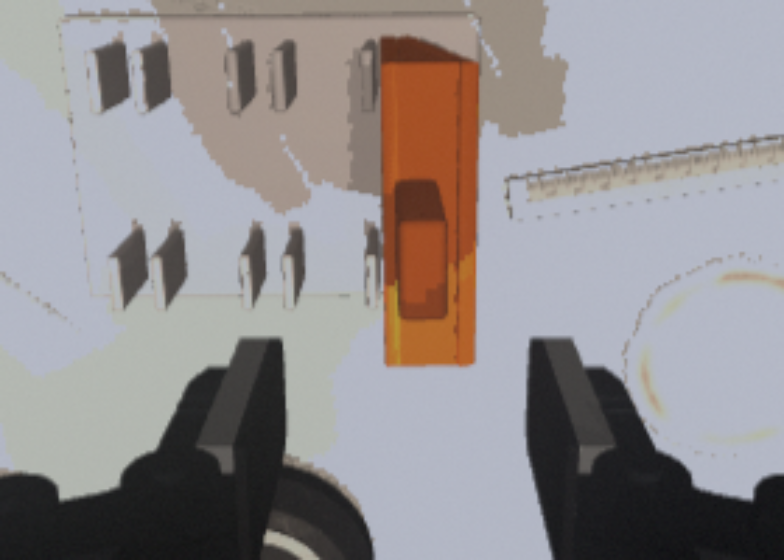

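The wedge grip's top face is at crop (398–447, 220–318), about 3 mm further +y than predicted. I'll correct for that and grip.

Call:
jog_arm(deltas=[0, 0, 0, 1, 4.5, -25, 0.5, 0, 0, 0, 1, 4.5, -45, 0.5, 0, 0, 0, 1, 4.5, -62, 0.5, 0, 0, 0, 1, 4.5, -73, 0.5, 0, 0, 0, 1, 4.5, -80, 0.45, 0, 0, 0, 1, 4.5, -80, 0.35, 0, 0, 0, 1, 4.5, -80, 0.25, 0, 0, 0, 1, 4.5, -80, 0.15, 0, 0, 0, 1, 4.5, -80, 0.1, 0, 0, 0, 1, 4.5, -80, 0, 0, 0, 0, 1, 4.5, -80, 0, 0, 0, 0, 1, 4.5, -80, 0, 0, 0, 0, 1, 4.5, -80, 0, 0, 0, 0, 1, 4.5, -80, 0, 0, 0, 0, 1, 4.5, -80, 0], grip_force=60)

```text
clock: 19.6
position: [0.4927, 0.4689, 0.1127]
ee_rot: [0.001, -0.095, 0.996, -0.001]
contact_force: [0.1, -4.4, 5.6]
width: 0.0107
gripper_force: 58.8
```

```bash
python3 - <<'E'
from h import *
im=cv2.imread("pics/t7.png"); c=imaging.calibration("top"); m=masks(im)["blue"]; m[:, :350]=0
for q in cv2.findContours(m,0,2)[0]:
    r=cv2.boundingRect(q)
    if r[2]*r[3]>20: print(r, ray(c,r[0]+r[2]/2,r[1],.1)[:2], ray(c,r[0]+r[2]/2,r[1]+r[3],.1)[:2])
E
```

```text
(390, 221, 15, 53) [0.49996435 0.19207567] [0.40677376 0.19086879]
(577, 24, 8, 3) [ 0.86522526 -0.13624816] [ 0.85963289 -0.13618538]
(613, 18, 7, 5) [ 0.87779985 -0.20073684] [ 0.86846812 -0.20058854]
(365, 0, 275, 38) [0.90709475 0.00603979] [0.83610724 0.00610328]
```

Call:
jog_arm(deltas=[0, 0, 0, 0, 0, 8, 0, 0, 0, 0, 0, 0, 20, 0, 0, 0, 0, 0, 0, 40, 0, 0, 0, 0, 0, 0, 70, 0, 0, 0, 0, 0, 0, 105, 0, 0, 0, -3, -7, -45, 130, 0, 0, 0, -6, -14, -90, 130, 0, 0, 0, -9, -21, -135, 130, 0, 0, 0, -12, -28, -180, 130, 0, 0, 0, -14, -34, -220, 130, 0, 0, 0, -14, -37, -245, 130, 0, 0, 0, -14, -37, -256, 130, 0, 0, 0, -14, -37, -256, 130, 0, 0, 0, -14, -37, -256, 130, 0])

```text
clock: 21.0
position: [0.4555, 0.2151, 0.2419]
ee_rot: [0.001, 0.028, 1.0, 0.001]
contact_force: [0.0, 0.7, -0.5]
width: 0.0109
gripper_force: 58.7
```

```bash
python3 - <<'E'
from h import *
s=manip.get_state(); im,c=look("wrist","w8"); print(s["position"],s["width"],s["ee_rot"])
cv2.imwrite("pics/c8.png",cv2.resize(im[90:340,190:460],(648,600)))
E
```

```text
[0.45546589 0.21507863 0.24185904] 0.010850910464200425 [5.03367190e-04 2.77795748e-02 9.99613410e-01 1.03520896e-03]
```

View pics/c8.png

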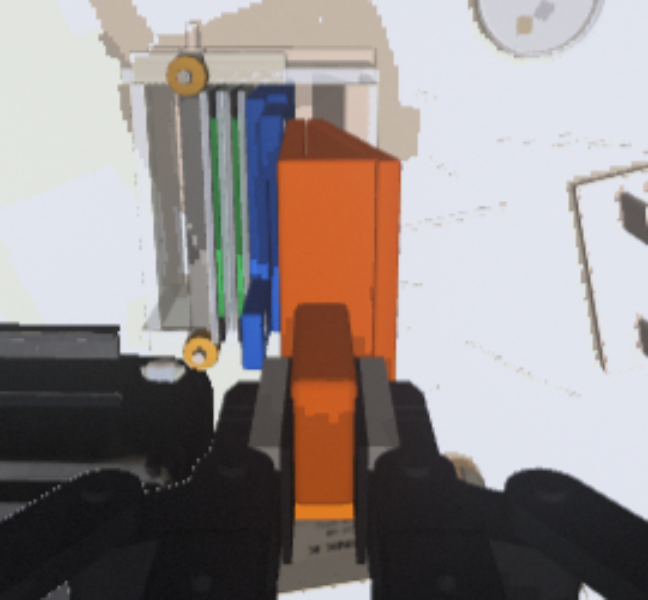

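I miscounted: that was the 11th picture viewed, one over the limit of 10, so I won't view any more. It shows the wedge upright over the remaining gap, with both plates standing against the cassettes and the wedge's underside at crop (280–315, 120). From here I'll go by force and numbers.

Call:
jog_arm(deltas=[0, 0, 0, 0, -2, -15, 0, 0, 0, 0, 0, -2, -30, 0, 0, 0, 0, 0, -2, -42, 0, 0, 0, 0, 0, -2, -52, 0, 0, 0, 0, 0, -2, -60, 0, 0, 0, 0, 0, -2, -66, 0, 0, 0, 0, 0, -2, -66, 0])

```text
clock: 21.75
position: [0.4547, 0.2123, 0.1748]
ee_rot: [-0.0, 0.028, 1.0, 0.0]
contact_force: [-0.3, 1.6, -3.3]
width: 0.0109
gripper_force: 58.5
```

Call:
jog_arm(deltas=[0, 0, 0, 0, 0, -8, 0, 0, 0, 0, 0, 0, -14, 0, 0, 0, 0, 0, 0, -19, 0, 0, 0, 0, 0, 0, -23, 0, 0, 0, 0, 0, 0, -25, 0, 0, 0, 0, 0, 0, -25, 0])

```text
clock: 22.35
position: [0.4548, 0.212, 0.1501]
ee_rot: [-0.0, 0.028, 1.0, 0.0]
contact_force: [0.3, 2.8, -2.8]
width: 0.0105
gripper_force: 58.3
```

Call:
jog_arm(deltas=[0, 0, 0, 0, 0.7, -3, 0, 0, 0, 0, 0, 0.7, -6, 0, 0, 0, 0, 0, 0.7, -9, 0, 0, 0, 0, 0, 0.7, -9, 0])

```text
clock: 22.75
position: [0.4546, 0.2124, 0.1409]
ee_rot: [-0.0, 0.028, 1.0, -0.0]
contact_force: [0.7, 2.4, -1.8]
width: 0.0103
gripper_force: 58.5
```

Call:
jog_arm(deltas=[0, 0, 0, 0, 0, -2, 0, 0, 0, 0, 0, 0, -4, 0, 0, 0, 0, 0, 0, -6, 0, 0, 0, 0, 0, 0, -6, 0])

```text
clock: 23.15
position: [0.4546, 0.2124, 0.135]
ee_rot: [-0.0, 0.028, 1.0, -0.0]
contact_force: [0.2, 1.1, -2.1]
width: 0.0106
gripper_force: 58.6
```

Call:
jog_arm(deltas=[0, 0, 0, 0, 0, -1, 0, 0, 0, 0, 0, 0, -2, 0, 0, 0, 0, 0, 0, -3, 0, 0, 0, 0, 0, 0, -3, 0])

```text
clock: 23.55
position: [0.4548, 0.2124, 0.1323]
ee_rot: [-0.0, 0.028, 1.0, -0.0]
contact_force: [-0.1, 1.3, -1.0]
width: 0.0107
gripper_force: 58.6
```

Call:
jog_arm(deltas=[0, 0, 0, 0, 0, -1, 0, 0, 0, 0, 0, 0, -2, 0, 0, 0, 0, 0, 0, -3, 0, 0, 0, 0, 0, 0, -3, 0])

```text
clock: 23.95
position: [0.4547, 0.2125, 0.1292]
ee_rot: [-0.0, 0.028, 1.0, -0.0]
contact_force: [-0.8, 0.8, -0.4]
width: 0.0108
gripper_force: 58.6
```

Call:
jog_arm(deltas=[0, 0, 0, 0, 0, -1, 0, 0, 0, 0, 0, 0, -2, 0, 0, 0, 0, 0, 0, -2, 0])

```text
clock: 24.25
position: [0.4548, 0.2125, 0.1273]
ee_rot: [-0.0, 0.028, 1.0, -0.0]
contact_force: [1.2, 0.7, -0.6]
width: 0.0108
gripper_force: 58.7
```

Call:
jog_arm(deltas=[0, 0, 0, 0, 0, -1, 0, 0, 0, 0, 0, 0, -2, 0, 0, 0, 0, 0, 0, -2, 0])

```text
clock: 24.55
position: [0.455, 0.2122, 0.1263]
ee_rot: [0.0, 0.028, 1.0, -0.0]
contact_force: [-2.2, -0.9, 5.8]
width: 0.0109
gripper_force: 59.6
```

Call:
jog_arm(deltas=[0, 0, 0, 0, 0, -1, 0, 0, 0, 0, 0, 0, -2, 0, 0, 0, 0, 0, 0, -2, 0])

```text
clock: 24.85
position: [0.4552, 0.212, 0.1257]
ee_rot: [0.001, 0.028, 1.0, -0.0]
contact_force: [-2.3, -2.0, 15.3]
width: 0.0108
gripper_force: 60.9
```

Call:
jog_arm(deltas=[0, 0, 0, 0, 0, -1, 0, 0, 0, 0, 0, 0, -2, 0, 0, 0, 0, 0, 0, -2, 0])

```text
clock: 25.15
position: [0.4554, 0.2115, 0.1246]
ee_rot: [0.001, 0.027, 1.0, -0.001]
contact_force: [-4.2, -4.7, 20.9]
width: 0.0107
gripper_force: 62.7
```

Call:
jog_arm(deltas=[0, 0, 0, 0, -0.5, 0.5, 0, 0, 0, 0, 0, -1, 1, 0, 0, 0, 0, 0, -1, 1, 0, 0, 0, 0, 0, -1, 1, 0])

```text
clock: 25.55
position: [0.4553, 0.2113, 0.1244]
ee_rot: [0.001, 0.028, 1.0, 0.0]
contact_force: [-2.2, -1.0, 12.8]
width: 0.0107
gripper_force: 61.4
```

Call:
jog_arm(deltas=[0, 0, 0, 0, 0, -0.5, 0, 0, 0, 0, 0, -1, 0, 0, 0, 0, 0, 0, -1, 0])

```text
invalid input
```

Call:
jog_arm(deltas=[0, 0, 0, 0, 0, 0, 0, 0, 0, 0, 0, 0, 0, 0, 0, 0, 0, 0, 0, 0, 0])

```text
clock: 25.85
position: [0.4553, 0.2113, 0.1245]
ee_rot: [0.001, 0.028, 1.0, 0.0]
contact_force: [-2.6, -1.0, 12.3]
width: 0.011
gripper_force: 61.4
```

Call:
jog_arm(deltas=[0, 0, 0, 0, 0, -0.5, 0, 0, 0, 0, 0, 0, -1, 0, 0, 0, 0, 0, 0, -1, 0])

```text
clock: 26.15
position: [0.4554, 0.2113, 0.1244]
ee_rot: [0.001, 0.028, 1.0, 0.0]
contact_force: [-4.8, -1.5, 18.5]
width: 0.0106
gripper_force: 62.5
```

Call:
jog_arm(deltas=[0, 0, 0, 0, 0, 0.5, 0, 0, 0, 0, 0, 0, 0.5, 0, 0, 0, 0, 0, 0, 0.5, 0, 0, 0, 0, 0, 0, 0.5, 0])

```text
clock: 26.55
position: [0.4553, 0.2113, 0.1244]
ee_rot: [0.001, 0.028, 1.0, 0.0]
contact_force: [-3.9, -1.3, 16.6]
width: 0.011
gripper_force: 61.7
```

```bash
python3 -c "
from rig import manip
s=manip.get_state(); print(s['position'],s['contact_force'],s['gripper_force'],s['clock'])
print(manip.sign_off())"
```

```text
[0.45534408 0.21131594 0.12442164] [-3.92415632 -1.26962679 16.59441086] 61.72716736793518 26.55
the job is handed in; nothing more can be done
None
```

Job handed in at 26.6 s, verdict not shown: both spacer plates are fully down and the wedge has bitten about 14 mm above the box floor, still gripped and held down with about 17 N; I viewed 11 pictures, one over the limit of 10.

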